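Load three drilling nests from a pile of blanks and pack out the clamp nest

TASK

Get the blanks ready for drilling: take the pile of three wooden blanks apart without tipping any over, and lay each flat in the nest made for it: the long and the thin blank between the pins of their nests, the short block lengthwise in the clamp nest with its end up against the fixed fence. Fill the gap left between the short block and the screw stop with the thickest of the three loose packers that goes in, standing on the nest's plate with its 48 mm wide faces towards block and stop.

Things in the scene. Friction and masses are not known exactly. Their poses are not given: they have to be found in the camera images.
- short_block: square-section wooden block, 45 (x) x 85 (y, along the grain) x 45 mm high; starts on top of the pile, its length along the pile. Origin: centre of the underside.
- thin_blank: thin wooden blank, 50 (x) x 150 (y, length) x 20 mm thick; starts in the middle of the pile, on the long blank. Origin: centre of the underside.
- long_blank: big wooden blank, 62 (x) x 190 (y, length) x 34 mm thick; starts at the bottom of the pile, flat on the bench. Origin: centre of the underside.
- long_nest: nest for the long blank: fixed plywood plate, 12 mm thick (bed at z = +12 mm), 98 (x) x 226 (y, long axis) mm. Bed 72 x 200 mm, 5 mm of play on every side of the blank, bounded by four 10 mm steel pins on the long sides (at y = +-66 mm, 12 mm proud of the plate, open between them) and a 12 mm high batten across each end. Origin: on the bench under the bed's centre.
- thin_nest: nest for the thin blank, like the long nest but smaller: fixed plywood plate, 12 mm thick (bed at z = +12 mm), 86 (x) x 186 (y, long axis) mm. Bed 60 x 160 mm, 5 mm of play on every side of the blank, bounded by four 10 mm pins (at y = +-52 mm, 12 mm proud) and a 12 mm high batten across each end. Origin: on the bench under the bed's centre.
- clamp_nest: nest for the short block: fixed plywood plate, 12 mm thick (bed at z = +12 mm), 88 (x) x 222 (y) mm. Bed 55 mm wide (x) between low side rails (12 mm wide, 8 mm high, y = -90 to +62). The fixed fence, a batten 26 mm high, has its face at y = -90 mm, towards +y; a block against it covers y = -90 to -5. The screw stop is at the +y end. Origin: on the bench, on the middle line.
- screw_stop: aluminium block 40 (x) x 24 (y) x 36 mm high (43 with its bolt), black star knob on the +y side, fixed on the clamp nest at a distance that varies; axes as the nest's. Origin: centre of its underside, at the plate's top; its face towards the block is at y = -12 mm. Gap from this face to the block at the fence: 18 to 46 mm, of which its screw can take up the last 13.
- packer_16: thinnest of three plain light-wood packers that stand beyond the nests in any order: 16 mm thick (y), 48 mm wide (x), 44 mm high, foot edges chamfered 1.5 mm. Origin: centre of the underside.
- packer_26: middle of three plain light-wood packers that stand beyond the nests in any order: 26 mm thick (y), 48 mm wide (x), 44 mm high, foot edges chamfered 1.5 mm. Origin: centre of the underside.
- packer_36: thickest of three plain light-wood packers that stand beyond the nests in any order: 36 mm thick (y), 48 mm wide (x), 44 mm high, foot edges chamfered 1.5 mm. Origin: centre of the underside.

How it is judged:
At the end, for the whole second after the job is handed in: Long and thin blank flat in their nests, within 7.5 mm of centre; short block flat in the clamp nest, lengthwise, within 6 mm of the fixed fence; one packer upright on the plate between block and screw stop, square to the row, the two leaving under 13 mm of play. All at rest (x of long_blank in the frame of long_nest between -0.0075 and 0.0075 m and y of long_blank in the frame of long_nest between -0.0075 and 0.0075 m and z of long_blank in the frame of long_nest between 0.009 and 0.0145 m and angle between the y axis of long_blank and the y axis of long_nest, either way round below 0.16 rad and angle between each of long_blank, thin_blank, short_block's own z axis and vertical below 0.06 rad and linear speed of each of long_blank, thin_blank, short_block below 0.02 m/s and angular speed of each of long_blank, thin_blank, short_block below 0.2 rad/s and x of thin_blank in the frame of thin_nest between -0.0075 and 0.0075 m and y of thin_blank in the frame of thin_nest between -0.0075 and 0.0075 m and z of thin_blank in the frame of thin_nest between 0.009 and 0.0145 m and angle between the y axis of thin_blank and the y axis of thin_nest, either way round below 0.16 rad and x of short_block in the frame of clamp_nest between -0.008 and 0.008 m and y of short_block in the frame of clamp_nest between -0.05 and -0.0415 m and z of short_block in the frame of clamp_nest between 0.009 and 0.0145 m and angle between the y axis of short_block and the y axis of clamp_nest, either way round below 0.2 rad and ((x of packer_16 in the frame of clamp_nest between -0.008 and 0.008 m and y of packer_16 in the frame of clamp_nest between 0 and 0.045 m and z of packer_16 in the frame of clamp_nest between 0.009 and 0.0145 m and angle between packer_16's own z axis and vertical below 0.08 rad and angle between the y axis of packer_16 and the y axis of clamp_nest, either way round below 0.25 rad and y of screw_stop in the frame of clamp_nest below 0.036 m and linear speed of packer_16 below 0.02 m/s and angular speed of packer_16 below 0.2 rad/s) or (x of packer_26 in the frame of clamp_nest between -0.008 and 0.008 m and y of packer_26 in the frame of clamp_nest between 0 and 0.045 m and z of packer_26 in the frame of clamp_nest between 0.009 and 0.0145 m and angle between packer_26's own z axis and vertical below 0.08 rad and angle between the y axis of packer_26 and the y axis of clamp_nest, either way round below 0.25 rad and y of screw_stop in the frame of clamp_nest below 0.046 m and linear speed of packer_26 below 0.02 m/s and angular speed of packer_26 below 0.2 rad/s) or (x of packer_36 in the frame of clamp_nest between -0.008 and 0.008 m and y of packer_36 in the frame of clamp_nest between 0 and 0.045 m and z of packer_36 in the frame of clamp_nest between 0.009 and 0.0145 m and angle between packer_36's own z axis and vertical below 0.08 rad and angle between the y axis of packer_36 and the y axis of clamp_nest, either way round below 0.25 rad and y of screw_stop in the frame of clamp_nest below 0.056 m and linear speed of packer_36 below 0.02 m/s and angular speed of packer_36 below 0.2 rad/s))); the robot touches nothing.
It fails at once if a blank or the short block is tipped over (by more than 40 degrees) (angle between any of long_blank, thin_blank, short_block's own z axis and vertical above 0.7 rad).
It also fails if it takes over 99 s, if anything falls off the work surface, if the arm or the gripper's body presses on something with over 40 N, if the wrist force passes 120 N, or if a joint passes its speed limit or range.

ROBOT

A 6-joint arm with a two-finger parallel gripper is mounted at the origin on a cart in front of the work surface, level with it; the furniture and walls round the work are solid. World frame = base frame: x ahead of the robot, y to its left, z up, the work surface at z = 0. Lengths are in m, angles in rad, forces in N, time in s.
With the tool pointing down it reaches from about 0.35 to 0.975 m from the base axis. Payload 4.9 kg.
Tool frame: the origin (TCP) lies on the centre line of the jaws, within the pads' length; the fingertips stand manip.tip_reach ahead of it and the grasp point (between the pads) is the TCP (manip.tip_reach is the distance from the TCP to the fingertips, in m); z points along the fingers, y is the line along which they close (so a half turn about z gives the same grasp; the last joint's range is limited). The gripper opens to 85 mm and grips with 20 to 120 N. Pads are 22 mm wide; open, the fingers measure 114 mm over their backs; the gripper's body (76 mm by 85 mm) begins 54 mm behind the grasp point. The pads swing forward as they close: fully open they stand 13 mm farther back than shut.
Start: joints at [1.228, 0.053, 1.613, -0, 1.476, -0.119], TCP at [0.139, 0.609, 0.25] pointing down, gripper open.
Joint ranges: [-3.01, 3.01], [-1.01, 2.22], [0.06, 2.58], [-1.02, 4.17], [0.09, 2.62], [-3.14, 3.14]. Speed limits (rad/s): [2.57, 2.57, 3.14, 3.14, 3.14, 3.14].

INTERFACE

Orientations are given as a unit quaternion [w, x, y, z].
In Python, from plant import manip gives the robot as it stands. The module is installed in compiled form; this text tells all that it offers.
- The arm moves only by the tool move_arm, never from a script. Its argument "rows" is a list of rows, each a list of 7 numbers: the shift along the tool's x, y, z in cm, then the turn, a rotation vector about the tool's x, y, z in degrees, then the opening, from -1 (shut) to 1 (fully open). In form: [[tx, ty, tz, ax, ay, az, jaw], ...]. A call has 1 to 20 rows; each row shifts and turns the commanded pose from where the row before left it, along the tool's axes as they then stand; what a row does not reach is not made up. A row lasts 1/12 s, in which the tool goes at most 41.7 mm and 7.16 degrees, less where a joint would pass 70% of its speed; a pose out of reach is approached as far as the arm can. A call is refused whole if a number of a shift passes 4.17 or a number of a turn 7.16, either way. A call with a gripper value outside its range is refused whole. The fingers move at their own pace and stop on an object; the grip force is fixed at half the most. Time passes only in rows, so rows that do not move let the fingers close. It gives the time, the measured TCP pose, the force, the opening and the grip force at its end, in the units of the state.
- manip.state(): the state, without advancing time (a new reading comes with each control period).
- manip.grab_frame(name): name is "side" or "top"; returns a dict with "img" (400x640x3 uint8, blue, green, red), "mtx" (3x3 intrinsics, pixels), "R" (3x3) and "t" (3): a world point X has camera coordinates R X + t. Camera axes: x right, y down, z forward; pixel columns grow to the right and rows downward; lengths in m; the calibration is good to about 2 mm. A picture is of the moment at which its call begins. There is no depth.
- manip.job_done(): hands the job in; it is judged then, once.
The state is a dict: "time": time; "joint_pos": joint angles; "joint_vel": joint speeds; "joint_efforts": joint torques, N m; "tool_pos": TCP position; "tool_rot": TCP orientation; "contact_force": force on the tool from outside, world axes, zero at the start; "ft_torque": the same for the moment, N m; "gripper_width": opening from 0.0 (shut) to 1.0 (fully open); "grasp_force": force on a finger pad.
Only numpy, scipy, OpenCV 4.12 (cv2) and the standard library are available. Lean on these libraries where they do the work, as an engineer would, in place of code of your own. Each camera call takes 0.05 s, during which the arm holds its last target. There are 200 camera calls.

## Working session

There is one attempt and no reset: what is moved stays moved. The work goes in short steps, Python scripts to look and compute and a tool call to move; the robot and the scene stay as the last step left them, time stands still between calls to the robot, and variables do not carry over. Pictures are saved under pics/ and viewed, at most 18 in all, crops included, and the job is handed in when it is done.

Besides the shell and the picture viewer there is one more tool, called after "Call:" as name([rows], argument=value, ...), one row to a line, values as JSON. move_arm: Moves the arm, as the interface text tells. Its arguments: {"type":"object","properties":{"rows":{"type":"array","items":{"type":"array","items":{"type":"number"}}}},"required":["rows"]}

```bash
mkdir -p pics
python3 - <<'E'
from plant import manip
import cv2,numpy as np
for n in("top","side"):
    f=manip.grab_frame(n);cv2.imwrite(f"pics/{n}0.png",f["img"]);np.savez(f"{n}.npz",**f)
    print(n,f["mtx"].tolist(),f["R"].round(4).tolist(),f["t"], -f["R"].T@f["t"])
print(manip.state(),manip.tip_reach)
E
```

```text
top [[405.61681259844755, 0.0, 319.6666011882908], [0.0, 405.61681259844755, 194.44435888778065], [0.0, 0.0, 1.0]] [[-0.0001, -0.9997, -0.0226], [-0.9978, 0.0016, -0.0668], [0.0668, 0.0225, -0.9975]] [0.12448071 0.60231103 0.86077932] [0.54346309 0.1040884  0.90168095]
side [[469.0202825209357, 0.0, 318.67840233598486], [0.0, 469.0202825209357, 197.26600999353465], [0.0, 0.0, 1.0]] [[-0.9629, -0.2688, -0.0261], [-0.0868, 0.3997, -0.9125], [0.2557, -0.8764, -0.4082]] [0.60266658 0.06522567 1.04304747] [0.31924664 1.05000132 0.50098726]
{'time': 0.1, 'joint_pos': array([ 1.22802474e+00,  5.33094377e-02,  1.61416133e+00, -1.92443144e-05,
        1.47599023e+00, -1.19022341e-01]), 'joint_vel': array([-0.00016916, -0.00026685, -0.00314101, -0.00016535, -0.00094466,
        0.00046226]), 'joint_efforts': array([ 4.23509914e-05, -3.94899988e+01, -3.71363425e+01, -1.17163440e-04,
        3.86559666e-03, -5.78669699e-06]), 'tool_pos': array([0.13851867, 0.60891512, 0.24917162]), 'tool_rot': array([-2.04462695e-04,  1.11640435e-01,  9.93748228e-01, -9.11575057e-04]), 'contact_force': array([-0.25623499,  0.23618358, -1.14903699]), 'ft_torque': array([ 0.01071208, -0.01680912, -0.01162784]), 'grasp_force': 0.0, 'gripper_width': 1.002221023938643} 0.019
```

View pics/top0.png

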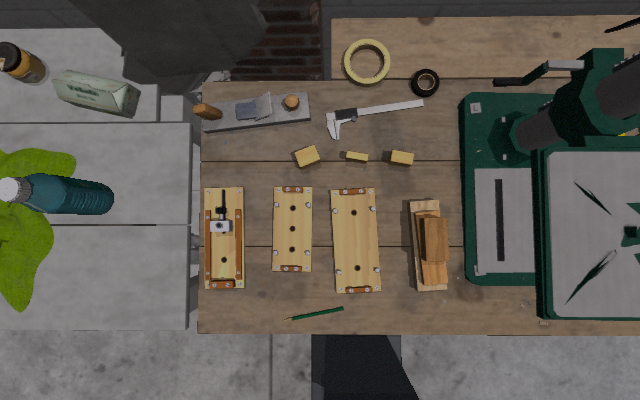

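View pics/side0.png

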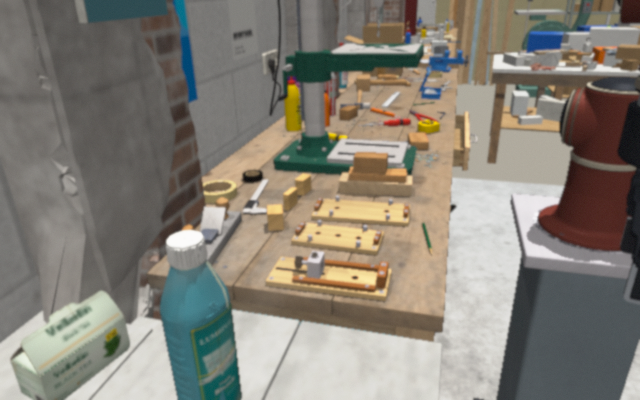

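The top view shows the clamp nest near (224,238), the thin nest near (292,230), the long nest near (355,240), the pile near (430,245) and the packers at (307,156), (357,156) and (402,158). The drill press stands right of x≈460. The side view is coarse but shows the same order.

Run:
```python
import cv2
i=cv2.imread("pics/top0.png")
a=cv2.resize(i[140:300,200:330],None,fx=4.5,fy=3.7,interpolation=cv2.INTER_CUBIC)
c=cv2.resize(i[140:300,195:455],None,fx=3,fy=3,interpolation=cv2.INTER_CUBIC)
c=cv2.convertScaleAbs(c,alpha=1.4)
for k in range(0,260,20):
    cv2.putText(c,str(195+k),(k*3,8),0,.3,(255,255,255),1);cv2.line(c,(k*3,10),(k*3,14),(255,255,255),1)
for k in range(0,160,20):
    cv2.putText(c,str(140+k),(0,k*3+4),0,.3,(255,255,255),1)
cv2.imwrite("pics/c0.png",c)
```

```text
(no output)
```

View pics/c0.png

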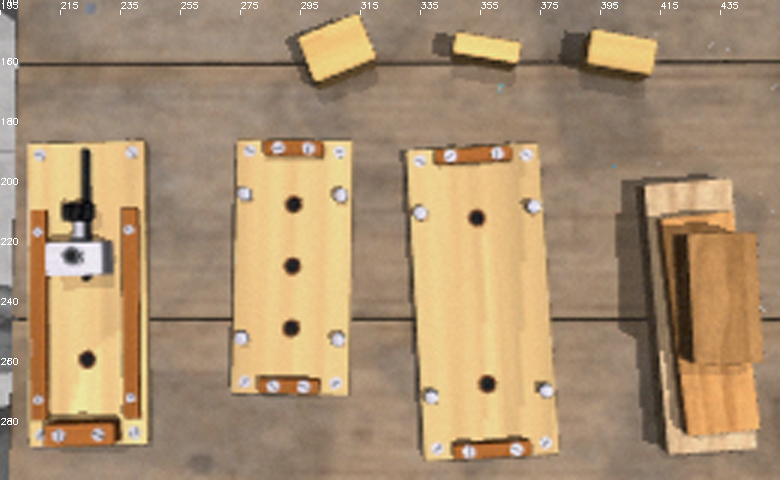

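The crop shows clear outlines. The clamp nest's fence is at the bottom (robot side) with the stop face near row 231. Packer 36 is at (307,156), 16 at (357,156) and 26 at (402,158). Next I measure the rectangles.

```bash
cat > h.py <<'E'
import cv2,numpy as np
from plant import manip
def cast(f,p,z):
    p=np.asarray(p,float).reshape(-1,2)
    d=np.c_[p,np.ones(len(p))]@np.linalg.inv(f["mtx"]).T@f["R"]; c=-f["R"].T@f["t"]
    return (c+d*((z-c[2])/d[:,2])[:,None])[:,:2]
def proj(f,X):
    q=(np.asarray(X,float).reshape(-1,3)@f["R"].T+f["t"])@f["mtx"].T
    return q[:,:2]/q[:,2:]
def rect(f,pix,z):
    "min area rect on plane z: centre, (short,long) mm, yaw deg of long axis from +x in (-90,90]"
    w=cast(f,pix,z); (c,s,a)=cv2.minAreaRect((w*1000).astype(np.float32))
    if s[0]<s[1]: a+=90
    a=(a+90)%180-90
    return np.round(c,1),np.round(sorted(s),1),round(a,1)
E
python3 - <<'E'
from h import *
f=dict(np.load("top.npz"));i=f["img"];h=cv2.cvtColor(i,cv2.COLOR_BGR2HSV)
for n,(x,y) in dict(plate=(292,245),plateL=(350,230),pk=(307,156),pk16=(357,156),bench=(320,180),short=(436,240),thin=(435,278),long=(425,206),longend=(430,287),rail=(208,240),stop=(216,226),side=(425,235),shadow=(405,230)).items(): print(n,h[y,x])
big=cv2.resize(i,None,fx=4,fy=4,interpolation=cv2.INTER_CUBIC);H=cv2.cvtColor(big,cv2.COLOR_BGR2HSV)
def comps(m,box,amin):
    M=np.zeros_like(m);x0,y0,x1,y1=[4*v for v in box];M[y0:y1,x0:x1]=m[y0:y1,x0:x1]
    M=cv2.morphologyEx(M,cv2.MORPH_OPEN,np.ones((5,5)))
    return [c for c in cv2.findContours(M,cv2.RETR_EXTERNAL,cv2.CHAIN_APPROX_NONE)[0] if cv2.contourArea(c)>amin*16]
P=lambda c:(c.reshape(-1,2)-1.5)/4
plate=cv2.inRange(H,(14,60,125),(32,200,255))
cv2.imwrite("m.png",plate)
for c in comps(plate,(200,143,415,172),40): print("packer",rect(f,P(c),.044))
for nm,b in dict(clamp=(200,180,250,300),thin=(268,180,318,280),long=(325,180,387,300)).items():
    cc=comps(plate,b,60); print(nm,len(cc),rect(f,np.vstack([P(c) for c in cc]),.012))
E
```

```text
plate [ 18 106 169]
plateL [ 19 105 170]
pk [ 21 115 169]
pk16 [ 25 108 168]
bench [ 14  73 115]
short [ 15 131 146]
thin [ 15 143 164]
long [ 15  97 152]
longend [ 16  83 170]
rail [ 13 178 126]
stop [128  19 105]
side [ 15 136 126]
shadow [15 85 66]
packer (array([684.6,  43.9]), array([16. , 47.6]), 80.2)
packer (array([681. , -51.8]), array([25.2, 47.6]), 79.9)
packer (array([684.8, 150.8]), array([35.5, 47.8]), -67.9)
clamp 1 (array([510.4, 335.7]), array([ 88.3, 221. ]), 1.1)
thin 1 (array([528.3, 184.2]), array([ 86.5, 185.4]), -1.0)
long 1 (array([503.9,  43.8]), array([103.1, 226.7]), 3.3)
```

Run:
```python
from h import *
f=dict(np.load("top.npz"));i=f["img"]
big=cv2.resize(i,None,fx=4,fy=4,interpolation=cv2.INTER_CUBIC);H=cv2.cvtColor(big,cv2.COLOR_BGR2HSV)
C=lambda *p:[(195+x/3-.33,140+y/3-.33) for x,y in p]
s=C((687,233),(755,233),(760,361),(693,361));print("short",rect(f,s,.099))
t=C((687,434),(757,430));print("thin near end",cast(f,t,.054)); print(cast(f,C((663,215),(730,212)),.054))
l=C((645,182),(732,180),(757,449),(668,453));print("long",rect(f,l,.034));print(cast(f,l,.034))
print("longnest",rect(f,C((407,150),(539,144),(557,453),(424,460)),.012),cast(f,C((407,150),(539,144),(557,453),(424,460)),.012))
print("pins",cast(f,C((420,212),(534,206),(546,390),(431,397)),.024), cast(f,C((244,193),(340,194),(338,339),(241,338)),.024))
print("stop face top/bot",cast(f,C((45,262),(110,264)),.048),cast(f,C((45,276),(110,276)),.012))
print("fence top inner",cast(f,C((47,420),(117,418)),.038))
h=H[:,:, :]
for x in (214,218,226): print(x,[tuple(int(v) for v in H[4*r+1,4*x+1]) for r in range(216,238)])
crop=i[150:300,395:460];crop=cv2.resize(crop,None,fx=4,fy=4,interpolation=cv2.INTER_CUBIC)
crop2=cv2.resize(i[205:295,200:250],None,fx=6.6,fy=6.6,interpolation=cv2.INTER_CUBIC)
o=np.hstack([crop[:594],crop2[:594]]);o=cv2.convertScaleAbs(o,alpha=1.4);print(o.shape);cv2.imwrite("pics/c1.png",o)
```

```text
short (array([ 510.3, -105.1]), array([44.2, 83.8]), 1.0)
thin near end [[ 0.41496743 -0.09028102]
 [ 0.41782786 -0.13791232]]
[[ 0.56474048 -0.07631053]
 [ 0.56678535 -0.12247039]]
long (array([ 495.2, -105.8]), array([ 62. , 191.7]), 4.0)
[[ 0.58868649 -0.06821186]
 [ 0.59002981 -0.1296672 ]
 [ 0.40174541 -0.14334773]
 [ 0.3987575  -0.0814164 ]]
longnest (array([504. ,  46.6]), array([ 96.6, 224.4]), 3.0) [[ 0.61354053  0.10072125]
 [ 0.61776374  0.00418242]
 [ 0.39479382 -0.00670594]
 [ 0.38946284  0.08888656]]
pins [[0.56776687 0.09148453]
 [0.57202332 0.00952164]
 [0.44102297 0.00215174]
 [0.43587066 0.08397984]] [[0.58160132 0.21874606]
 [0.58080502 0.14920699]
 [0.4768252  0.15044972]
 [0.47742383 0.22016263]]
stop face top/bot [[0.53210929 0.35570622]
 [0.53071807 0.30969879]] [[0.52140114 0.36613129]
 [0.52142414 0.31824206]]
fence top inner [[0.42078996 0.35521395]
 [0.42233821 0.30557159]]
214 [(22, 97, 168), (21, 95, 171), (18, 110, 114), (17, 118, 108), (17, 97, 87), (150, 5, 160), (146, 12, 169), (141, 11, 166), (140, 9, 170), (141, 10, 176), (141, 11, 170), (143, 14, 1
[... 165 characters left out ...]
18 [(21, 99, 176), (19, 105, 131), (17, 117, 111), (17, 100, 84), (10, 52, 73), (138, 8, 161), (131, 18, 116), (130, 12, 63), (0, 8, 34), (100, 26, 30), (100, 24, 32), (102, 18, 71), (131, 15, 134), (143, 12, 168), (139, 12, 168), (128, 12, 167), (18, 103, 154), (18, 108, 156), (19, 109, 155), (17, 109, 154), (18, 108, 154), (21, 104, 167)]
226 [(17, 106, 135), (19, 99, 152), (18, 104, 96), (18, 110, 90), (14, 48, 101), (140, 9, 164), (141, 10, 172), (135, 9, 169), (120, 5, 170), (135, 9, 172), (130, 9, 172), (137, 13, 171), (126, 7, 172), (135, 9, 172), (132, 7, 173), (175, 11, 145), (18, 99, 134), (18, 110, 148), (18, 110, 149), (17, 108, 149), (20, 105, 167), (18, 104, 172)]
(594, 590, 3)
```

View pics/c1.png

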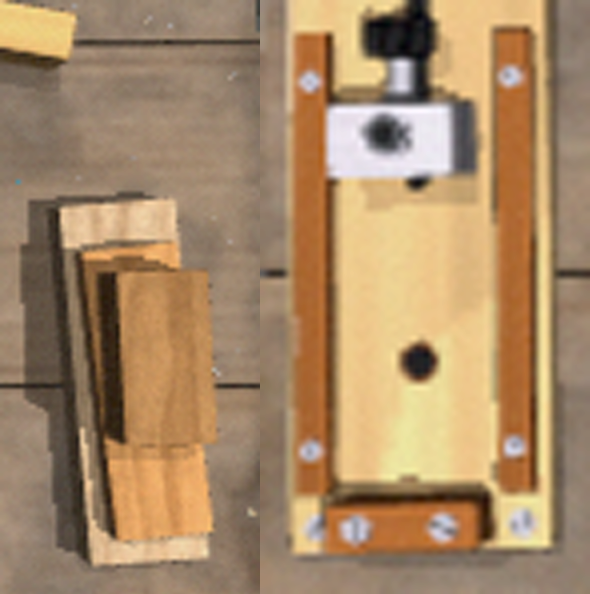

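```bash
cat >> h.py <<'E'
from scipy.spatial.transform import Rotation as Ro
def plan(*goals):
    "goals (x,y,z,yaw of closing axis deg): turn first, then shift in the turned frame"
    s=manip.state();q=s["tool_rot"];R=Ro.from_quat([*q[1:],q[0]]);p=s["tool_pos"]
    print("t",round(s["time"],2),"at",p.round(4),"F",s["contact_force"].round(1),"w",round(s["gripper_width"],3),"g",round(s["grasp_force"],1))
    for x,y,z,a in goals:
        c,sn=np.cos(np.radians(a)),np.sin(np.radians(a))
        G=min((Ro.from_matrix(np.array([[k*sn,k*c,0],[-k*c,k*sn,0],[0,0,-1]])) for k in(1,-1)),key=lambda G:(R.inv()*G).magnitude())
        print(" turn deg",np.degrees((R.inv()*G).as_rotvec()).round(2)," shift cm",(G.inv().apply(np.array([x,y,z])-p)*100).round(2))
        R,p=G,np.array([x,y,z])
E
python3 - <<'E'
from h import *
f=dict(np.load("top.npz"))
print("stopface",cast(f,[(214,231.5),(226,231.2)],.048),"fence",cast(f,[(217,280.6)],.038))
plan((.45,.3,.25,91),(.51,-.105,.20,91),(.51,-.105,.087,91))
E
```

```text
stopface [[0.52265548 0.34634212]
 [0.52329746 0.32089967]] fence [[0.41888873 0.34098583]]
t 0.1 at [0.1385 0.6089 0.2492] F [-0.3  0.2 -1.1] w 1.002 g 0.0Traceback (most recent call last):
  File "<stdin>", line 4, in <module>
  File "h.py", line 23, in plan
    G=min((Ro.from_matrix(np.array([[k*sn,k*c,0],[-k*c,k*sn,0],[0,0,-1]])) for k in(1,-1)),key=lambda G:(R.inv()*G).magnitude())
  File "h.py", line 23, in <genexpr>
    G=min((Ro.from_matrix(np.array([[k*sn,k*c,0],[-k*c,k*sn,0],[0,0,-1]])) for k in(1,-1)),key=lambda G:(R.inv()*G).magnitude())
           ~~~~~~~~~~~~~~^^^^^^^^^^^^^^^^^^^^^^^^^^^^^^^^^^^^^^^^^^^^^^^^^
  File "scipy/spatial/transform/_rotation.pyx", line 1143, in scipy.spatial.transform._rotation.Rotation.from_matrix
ValueError: Non-positive determinant (left-handed or null coordinate frame) in rotation matrix 0: [[ 0.9998477  -0.01745241  0.        ]
 [ 0.01745241  0.9998477   0.        ]
 [ 0.          0.         -1.        ]].
```

```bash
sed -i 's/\[\[k\*sn,k\*c,0\],\[-k\*c,k\*sn,0\]/[[-k*sn,k*c,0],[k*c,k*sn,0]/' h.py
python3 - <<'E'
from h import *
plan((.45,.3,.25,91),(.51,-.105,.20,91),(.51,-.105,.087,91))
E
```

```text
t 0.1 at [0.1385 0.6089 0.2492] F [-0.3  0.2 -1.1] w 1.002 g 0.0
 turn deg [ -0.1   -0.02 -13.82]  shift cm [-30.6  -31.43  -0.08]
 turn deg [0. 0. 0.]  shift cm [ -5.29 -40.6    5.  ]
 turn deg [0. 0. 0.]  shift cm [ 0.   0.  11.3]
```

Call:
move_arm([
  [0,0,0,0,0,-6.91,1],
  [0,0,0,0,0,-6.91,1],
  [-2.55,-2.62,0,0,0,0,1],
  [-2.55,-2.62,0,0,0,0,1],
  [-2.55,-2.62,0,0,0,0,1],
  [-2.55,-2.62,0,0,0,0,1],
  [-2.55,-2.62,0,0,0,0,1],
  [-2.55,-2.62,0,0,0,0,1],
  [-2.55,-2.62,0,0,0,0,1],
  [-2.55,-2.62,0,0,0,0,1],
  [-2.55,-2.62,0,0,0,0,1],
  [-2.55,-2.62,0,0,0,0,1],
  [-2.55,-2.62,0,0,0,0,1],
  [-2.55,-2.62,0,0,0,0,1],
])

```text
time: 1.27
tool_pos: [0.4509, 0.2988, 0.2499]
tool_rot: [-0.0, -0.009, 1.0, -0.0]
contact_force: [0.3, 0.6, -0.4]
gripper_width: 1.0
grasp_force: 0.0
```

Call:
move_arm([
  [-0.44,-3.38,0.4,0,0,0,1],
  [-0.44,-3.38,0.4,0,0,0,1],
  [-0.44,-3.38,0.4,0,0,0,1],
  [-0.44,-3.38,0.4,0,0,0,1],
  [-0.44,-3.38,0.4,0,0,0,1],
  [-0.44,-3.38,0.4,0,0,0,1],
  [-0.44,-3.38,0.4,0,0,0,1],
  [-0.44,-3.38,0.4,0,0,0,1],
  [-0.44,-3.38,0.4,0,0,0,1],
  [-0.44,-3.38,0.4,0,0,0,1],
  [-0.44,-3.38,0.4,0,0,0,1],
  [-0.44,-3.38,0.4,0,0,0,1],
  [0,0,0,0,0,0,1],
  [0,0,0,0,0,0,1],
])

```text
time: 2.43
tool_pos: [0.5095, -0.1054, 0.2014]
tool_rot: [-0.001, -0.007, 1.0, 0.0]
contact_force: [-0.0, 0.7, 0.4]
gripper_width: 0.999
grasp_force: 0.0
```

Run:
```python
from h import *
plan((.51,-.105,.087,91))
f=manip.grab_frame("top");c=cv2.convertScaleAbs(cv2.resize(f["img"][140:300,395:530],None,fx=3.5,fy=3.5),alpha=1.3)
g=manip.grab_frame("side");d=cv2.resize(g["img"][60:220,300:460],None,fx=3.5,fy=3.5,interpolation=cv2.INTER_CUBIC)[:,:320+0]
cv2.imwrite("pics/p1.png",np.hstack([c,d[:c.shape[0]]]))
```

```text
t 2.43 at [ 0.5095 -0.1054  0.2014] F [-0.   0.7  0.4] w 0.999 g 0.0
 turn deg [ 0.06 -0.1  -0.18]  shift cm [-0.05  0.04 11.44]
```

View pics/p1.png

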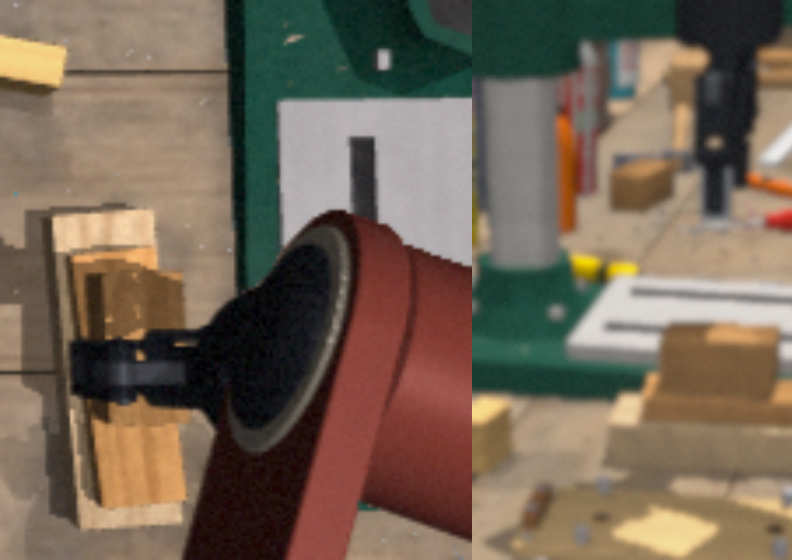

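The gripper hangs over the pile with the tool vertical, and the press stays clear. I go down and grip.

Call:
move_arm([
  [0,0,2.5,0,0,0,1],
  [0,0,2.5,0,0,0,1],
  [0,0,2.5,0,0,0,1],
  [0,0,2.5,0,0,0,1],
  [0,0,1.3,0,0,0,1],
  [0,0,0,0,0,0,1],
  [0,0,0,0,0,0,-1],
  [0,0,0,0,0,0,-1],
  [0,0,0,0,0,0,-1],
  [0,0,0,0,0,0,-1],
  [0,0,0,0,0,0,-1],
  [0,0,0,0,0,0,-1],
  [0,0,0,0,0,0,-1],
  [0,0,0,0,0,0,-1],
  [0,0,0,0,0,0,-1],
  [0,0,0,0,0,0,-1],
  [0,0,0,0,0,0,-1],
  [0,0,0,0,0,0,-1],
])

```text
time: 4.03
tool_pos: [0.5117, -0.1048, 0.0918]
tool_rot: [0.002, -0.009, 1.0, -0.001]
contact_force: [-0.0, 1.0, 6.5]
gripper_width: 0.511
grasp_force: 63.3
```

Call:
move_arm([
  [0,0,-1,0,0,0,-1],
  [0,0,-2,0,0,0,-1],
  [0,0,-2.5,0,0,0,-1],
  [0,0,-2.5,0,0,0,-1],
  [0,0,0,0,0,0,-1],
  [0,0,0,0,0,0,-1],
])

```text
time: 4.53
tool_pos: [0.5109, -0.1047, 0.1715]
tool_rot: [0.002, -0.009, 1.0, -0.001]
contact_force: [-0.2, 0.5, -2.2]
gripper_width: 0.517
grasp_force: 62.5
```

Run:
```python
from h import *
plan((.466,.3348,.165,91.1),(.466,.3348,.06,91.1))
f=manip.grab_frame("top");np.savez("top2.npz",**f)
c=cv2.convertScaleAbs(cv2.resize(f["img"][190:300,395:470],None,fx=5,fy=5,interpolation=cv2.INTER_CUBIC),alpha=1.3)
g=manip.grab_frame("side");d=cv2.resize(g["img"][90:200,320:430],None,fx=3.8,fy=5,interpolation=cv2.INTER_CUBIC)
cv2.imwrite("pics/p2.png",np.hstack([c,d]))
```

```text
t 4.53 at [ 0.5109 -0.1047  0.1715] F [-0.2  0.5 -2.2] w 0.517 g 62.5
 turn deg [-0.08  0.21 -0.11]  shift cm [ 3.65 44.02  0.65]
 turn deg [0. 0. 0.]  shift cm [ 0.   0.  10.5]
```

View pics/p2.png

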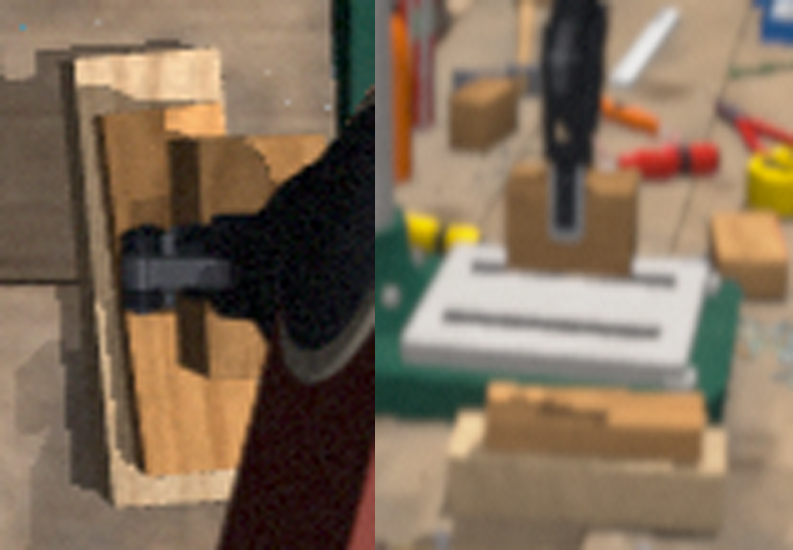

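The side view shows the block held level with the thin and long blanks undisturbed. I carry it to the clamp nest.

Call:
move_arm([
  [0.28,3.386,0,0,0,0,-1],
  [0.28,3.386,0,0,0,0,-1],
  [0.28,3.386,0,0,0,0,-1],
  [0.28,3.386,0,0,0,0,-1],
  [0.28,3.386,0,0,0,0,-1],
  [0.28,3.386,0,0,0,0,-1],
  [0.28,3.386,0,0,0,0,-1],
  [0.28,3.386,0,0,0,0,-1],
  [0.28,3.386,0,0,0,0,-1],
  [0.28,3.386,0,0,0,0,-1],
  [0.28,3.386,0,0,0,0,-1],
  [0.28,3.386,0,0,0,0,-1],
  [0.28,3.386,0,0,0,0,-1],
  [0,0,3,0,0,0,-1],
  [0,0,3,0,0,0,-1],
  [0,0,3,0,0,0,-1],
  [0,0,0,0,0,0,-1],
  [0,0,0,0,0,0,-1],
  [0,0,0,0,0,0,-1],
])

```text
time: 6.22
tool_pos: [0.4647, 0.3345, 0.0775]
tool_rot: [-0.002, -0.009, 1.0, -0.001]
contact_force: [-0.4, 1.4, 0.4]
gripper_width: 0.513
grasp_force: 62.6
```

Run:
```python
from h import *
plan((.466,.3348,.051,91.1))
f=manip.grab_frame("top")
c=cv2.convertScaleAbs(cv2.resize(f["img"][180:300,195:255],None,fx=5,fy=5,interpolation=cv2.INTER_CUBIC),alpha=1.3)
g=manip.grab_frame("side");d=cv2.resize(g["img"][180:300,250:400],None,fx=3.3,fy=5,interpolation=cv2.INTER_CUBIC)
cv2.imwrite("pics/p3.png",np.hstack([c,d]))
```

```text
t 6.22 at [0.4647 0.3345 0.0775] F [-0.4  1.4  0.4] w 0.513 g 62.6
 turn deg [-0.1  -0.22 -0.11]  shift cm [-0.13  0.03  2.65]
```

View pics/p3.png

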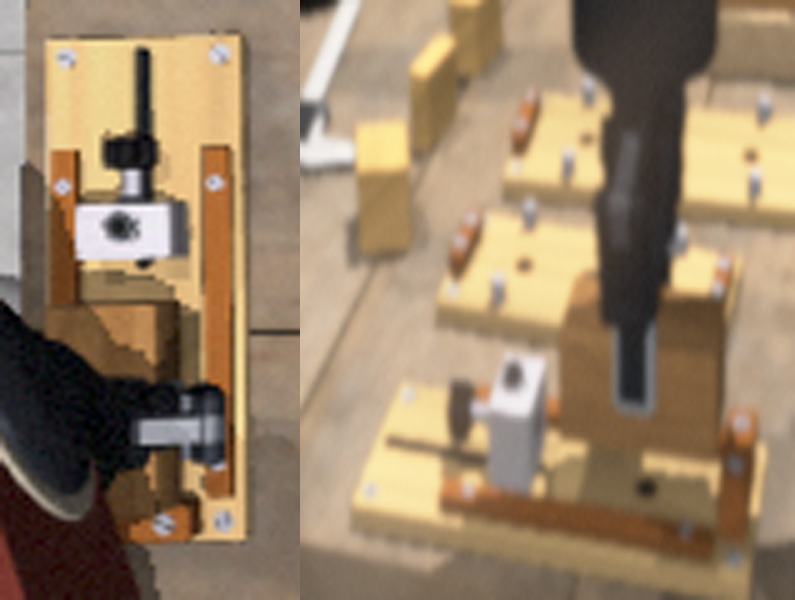

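The block hangs centred over the clamp bed, just above fence height. I move it slightly away from the fence and lower it.

Call:
move_arm([
  [-0.4,0,0,0,0,0,-1],
  [0,0,0,0,0,0,-1],
  [0,0,1,0,0,0,-1],
  [0,0,0.8,0,0,0,-1],
  [0,0,0.4,0,0,0,-1],
  [0,0,0.2,0,0,0,-1],
  [0,0,0,0,0,0,-1],
  [0,0,0,0,0,0,-1],
  [0,0,0,0,0,0,-1],
])

```text
time: 7.07
tool_pos: [0.4701, 0.3354, 0.0556]
tool_rot: [0.0, -0.009, 1.0, 0.0]
contact_force: [0.7, -0.7, -1.6]
gripper_width: 0.516
grasp_force: 62.7
```

Call:
move_arm([
  [0,0,0.2,0,0,0,-1],
  [0,0,0,0,0,0,-1],
  [0,0,0,0,0,0,-1],
])

```text
time: 7.32
tool_pos: [0.4699, 0.3353, 0.0534]
tool_rot: [0.0, -0.009, 1.0, 0.0]
contact_force: [0.1, -0.4, -1.3]
gripper_width: 0.516
grasp_force: 62.7
```

Call:
move_arm([
  [0,0,0.2,0,0,0,-1],
  [0,0,0,0,0,0,-1],
  [0,0,0,0,0,0,-1],
])

```text
time: 7.57
tool_pos: [0.4698, 0.3352, 0.0511]
tool_rot: [-0.0, -0.009, 1.0, -0.0]
contact_force: [0.2, 0.4, -1.3]
gripper_width: 0.515
grasp_force: 62.7
```

Call:
move_arm([
  [0,0,0.1,0,0,0,-1],
  [0,0,0,0,0,0,-1],
  [0,0,0,0,0,0,-1],
])

```text
time: 7.82
tool_pos: [0.4699, 0.3353, 0.0502]
tool_rot: [-0.0, -0.009, 1.0, -0.0]
contact_force: [0.4, -0.9, -1.0]
gripper_width: 0.514
grasp_force: 62.7
```

Call:
move_arm([
  [0.2,0,0,0,0,0,-1],
  [0.2,0,0,0,0,0,-1],
  [0.1,0,0,0,0,0,-1],
  [0,0,0,0,0,0,-1],
  [0,0,0,0,0,0,-1],
])

```text
time: 8.23
tool_pos: [0.4648, 0.3352, 0.0503]
tool_rot: [0.0, -0.009, 1.0, 0.0]
contact_force: [0.2, -0.9, -1.2]
gripper_width: 0.511
grasp_force: 62.7
```

Call:
move_arm([
  [0.15,0,0,0,0,0,-1],
  [0,0,0,0,0,0,-1],
  [0,0,0,0,0,0,-1],
])

```text
time: 8.48
tool_pos: [0.4634, 0.3352, 0.0503]
tool_rot: [0.0, -0.009, 1.0, -0.0]
contact_force: [-0.5, 0.3, -0.9]
gripper_width: 0.516
grasp_force: 62.8
```

Call:
move_arm([
  [0.1,0,0,0,0,0,-1],
  [0,0,0,0,0,0,-1],
  [0,0,0,0,0,0,-1],
])

```text
time: 8.73
tool_pos: [0.4631, 0.3352, 0.0506]
tool_rot: [0.001, -0.009, 1.0, 0.0]
contact_force: [2.9, -0.1, -2.7]
gripper_width: 0.52
grasp_force: 62.5
```

Call:
move_arm([
  [0.05,0,0.1,0,0,0,-1],
  [0,0,0,0,0,0,-1],
  [0,0,0,0,0,0,-1],
])

```text
time: 8.98
tool_pos: [0.4631, 0.3353, 0.0501]
tool_rot: [0.001, -0.009, 1.0, 0.0]
contact_force: [5.0, -0.5, 0.7]
gripper_width: 0.514
grasp_force: 62.9
```

Call:
move_arm([
  [0,0,0.15,0,0,0,-1],
  [0,0,0,0,0,0,-1],
  [0,0,0,0,0,0,-1],
])

```text
time: 9.23
tool_pos: [0.4631, 0.3355, 0.0498]
tool_rot: [0.001, -0.009, 1.0, 0.0]
contact_force: [2.0, -2.5, 7.3]
gripper_width: 0.516
grasp_force: 63.5
```

Call:
move_arm([
  [0,0,0,0,0,0,1],
  [0,0,0,0,0,0,1],
  [0,0,0,0,0,0,1],
  [0,0,0,0,0,0,1],
  [0,0,0,0,0,0,1],
  [0,0,0,0,0,0,1],
  [0,0,-1,0,0,0,1],
  [0,0,-2,0,0,0,1],
  [0,0,-4,0,0,0,1],
  [0,0,-4,0,0,0,1],
  [0,0,0,0,0,0,1],
])

```text
time: 10.15
tool_pos: [0.4665, 0.3378, 0.1686]
tool_rot: [0.007, -0.009, 1.0, 0.004]
contact_force: [2.1, -0.2, 2.2]
gripper_width: 1.0
grasp_force: 0.0
```

Run:
```python
from h import *
plan((.491,-.1067,.155,95.5),(.491,-.1067,.058,95.5))
```

```text
t 10.15 at [0.4665 0.3378 0.1686] F [ 2.1 -0.2  2.2] w 1.0 g 0.0
 turn deg [ 0.41  0.85 -4.5 ]  shift cm [  1.83 -44.48   1.36]
 turn deg [0. 0. 0.]  shift cm [0.  0.  9.7]
```

Run:
```python
from h import *
f=manip.grab_frame("top")
np.savez("top3.npz",**f)
c=cv2.convertScaleAbs(cv2.resize(f["img"][195:295,200:250],None,fx=6,fy=6,interpolation=cv2.INTER_CUBIC),alpha=1.3)
d=cv2.convertScaleAbs(cv2.resize(f["img"][195:295,400:460],None,fx=6,fy=6,interpolation=cv2.INTER_CUBIC),alpha=1.3)
cv2.imwrite("pics/p4.png",np.hstack([c,d]))
```

```text
(no output)
```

View pics/p4.png

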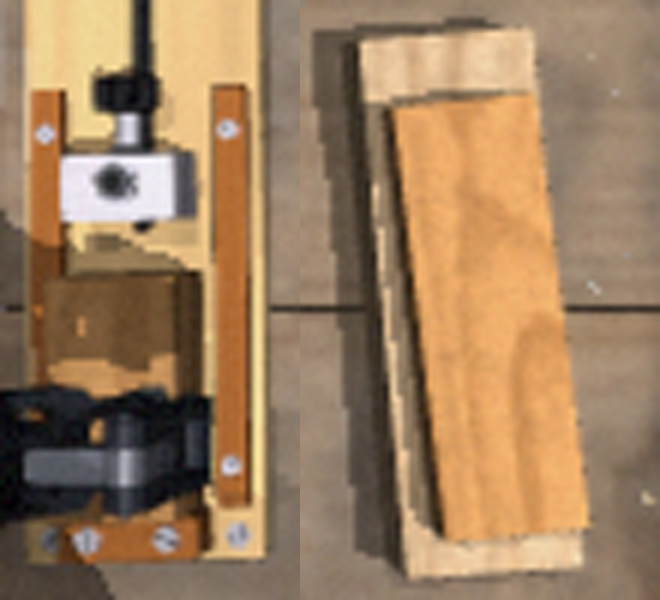

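The short block sits against the fence with its far edge near row 241 and the gap open to the stop. The thin blank is fully visible now, so I refine it.

Run:
```python
from h import *
f=dict(np.load("top3.npz"))
P=lambda *p:[(400+(x-300)/6-.42,195+y/6-.42) for x,y in p]
print(rect(f,P((392,106),(535,93),(588,527),(442,542)),.054),rect(f,P((358,45),(530,28),(582,567),(407,578)),.034))
print("block end",cast(f,[(217,240.6)],.057))
H=cv2.cvtColor(cv2.resize(f["img"],None,fx=4,fy=4,interpolation=cv2.INTER_CUBIC),cv2.COLOR_BGR2HSV)
m=cv2.inRange(H,(8,118,110),(24,255,255));m[:760]=0;m[1180:]=0;m[:,:1640]=0;m[:,1820:]=0
c=max(cv2.findContours(m,cv2.RETR_EXTERNAL,cv2.CHAIN_APPROX_NONE)[0],key=cv2.contourArea)
print(rect(f,(c.reshape(-1,2)-1.5)/4,.054))
```

```text
(array([ 490.8, -106.9]), array([ 50. , 149.8]), 5.6) (array([ 494.3, -104.8]), array([ 61.1, 189.2]), 4.4)
block end [[0.50398912 0.33716913]]
(array([ 490.8, -107.5]), array([ 50.2, 150.2]), 6.0)
```

Call:
move_arm([
  [0,0,0,0,0,-4.8,1],
  [0.12,-3.17,0,0,0,0,1],
  [0.12,-3.17,0,0,0,0,1],
  [0.12,-3.17,0,0,0,0,1],
  [0.12,-3.17,0,0,0,0,1],
  [0.12,-3.17,0,0,0,0,1],
  [0.12,-3.17,0,0,0,0,1],
  [0.12,-3.17,0,0,0,0,1],
  [0.12,-3.17,0,0,0,0,1],
  [0.12,-3.17,0,0,0,0,1],
  [0.12,-3.17,0,0,0,0,1],
  [0.12,-3.17,0,0,0,0,1],
  [0.12,-3.17,0,0,0,0,1],
  [0.12,-3.17,0,0,0,0,1],
  [0.12,-3.17,0,0,0,0,1],
  [0,0,2,0,0,0,1],
  [0,0,2,0,0,0,1],
  [0,0,0,0,0,0,1],
  [0,0,0,0,0,0,1],
  [0,0,0,0,0,0,1],
])

```text
time: 11.87
tool_pos: [0.4902, -0.1078, 0.1183]
tool_rot: [0.0, -0.051, 0.999, -0.0]
contact_force: [0.5, -1.2, -0.1]
gripper_width: 0.999
grasp_force: 0.0
```

Run:
```python
from h import *
plan((.491,-.107,.0575,95.8))
```

```text
t 11.87 at [ 0.4902 -0.1078  0.1183] F [ 0.5 -1.2 -0.1] w 0.999 g 0.0
 turn deg [-0.    0.01  0.02]  shift cm [-0.09  0.07  6.08]
```

Call:
move_arm([
  [-0.09,0.07,2,0,0,0,1],
  [0,0,2,0,0,0,1],
  [0,0,1.2,0,0,0,1],
  [0,0,0.6,0,0,0,1],
  [0,0,0,0,0,0,1],
  [0,0,0,0,0,0,1],
  [0,0,0,0,0,0,1],
])

```text
time: 12.45
tool_pos: [0.4918, -0.1076, 0.0612]
tool_rot: [0.001, -0.051, 0.999, -0.0]
contact_force: [-0.0, -1.3, -0.3]
gripper_width: 1.001
grasp_force: 0.0
```

Call:
move_arm([
  [0,0,0.25,0,0,0,1],
  [0,0,0,0,0,0,1],
  [0,0,0,0,0,0,-1],
  [0,0,0,0,0,0,-1],
  [0,0,0,0,0,0,-1],
  [0,0,0,0,0,0,-1],
  [0,0,0,0,0,0,-1],
  [0,0,0,0,0,0,-1],
  [0,0,0,0,0,0,-1],
  [0,0,0,0,0,0,-1],
  [0,0,0,0,0,0,-1],
  [0,0,0,0,0,0,-1],
])

```text
time: 13.45
tool_pos: [0.4913, -0.1075, 0.0579]
tool_rot: [0.001, -0.051, 0.999, -0.0]
contact_force: [-0.2, -0.4, 5.5]
gripper_width: 0.566
grasp_force: 64.7
```

Call:
move_arm([
  [0,0,-1,0,0,0,-1],
  [0,0,-2,0,0,0,-1],
  [0,0,-2.5,0,0,0,-1],
  [0,0,-2.5,0,0,0,-1],
  [0,0,0,0,0,0,-1],
  [0,0,0,0,0,6.8,-1],
  [0,0,0,0,0,0,-1],
  [0,0,0,0,0,0,-1],
])

```text
time: 14.12
tool_pos: [0.49, -0.107, 0.1362]
tool_rot: [-0.001, 0.007, 1.0, 0.0]
contact_force: [-0.2, 0.5, -0.7]
gripper_width: 0.572
grasp_force: 64.1
```

Run:
```python
from h import *
plan((.529,.1844,.13,89),(.529,.1844,.036,89))
```

```text
t 14.12 at [ 0.49   -0.107   0.1362] F [-0.2  0.5 -0.7] w 0.572 g 64.1
 turn deg [ 0.04 -0.12  0.14]  shift cm [-3.39 29.2   0.62]
 turn deg [0. 0. 0.]  shift cm [0.  0.  9.4]
```

Call:
move_arm([
  [-0.377,3.244,0,0,0,0,-1],
  [-0.377,3.244,0,0,0,0,-1],
  [-0.377,3.244,0,0,0,0,-1],
  [-0.377,3.244,0,0,0,0,-1],
  [-0.377,3.244,0,0,0,0,-1],
  [-0.377,3.244,0,0,0,0,-1],
  [-0.377,3.244,0,0,0,0,-1],
  [-0.377,3.244,0,0,0,0,-1],
  [-0.377,3.244,0,0,0,0,-1],
  [0,0,2,0,0,0,-1],
  [0,0,3,0,0,0,-1],
  [0,0,2,0,0,0,-1],
  [0,0,0,0,0,0,-1],
  [0,0,0,0,0,0,-1],
  [0,0,0,0,0,0,-1],
])

```text
time: 15.37
tool_pos: [0.5304, 0.184, 0.068]
tool_rot: [0.0, 0.008, 1.0, 0.0]
contact_force: [0.4, -0.1, -1.2]
gripper_width: 0.566
grasp_force: 64.1
```

Run:
```python
from h import *
plan((.529,.1844,.036,89))
f=manip.grab_frame("top");g=manip.grab_frame("side")
c=cv2.convertScaleAbs(cv2.resize(f["img"][180:285,262:322],None,fx=5.6,fy=5.6,interpolation=cv2.INTER_CUBIC),alpha=1.3)
d=cv2.resize(g["img"][160:265,270:400],None,fx=3.4,fy=5.6,interpolation=cv2.INTER_CUBIC)
cv2.imwrite("pics/p5.png",np.hstack([c,d]))
```

```text
t 15.37 at [0.5304 0.184  0.068 ] F [ 0.4 -0.1 -1.2] w 0.566 g 64.1
 turn deg [0.01 0.04 0.04]  shift cm [0.14 0.03 3.2 ]
```

View pics/p5.png

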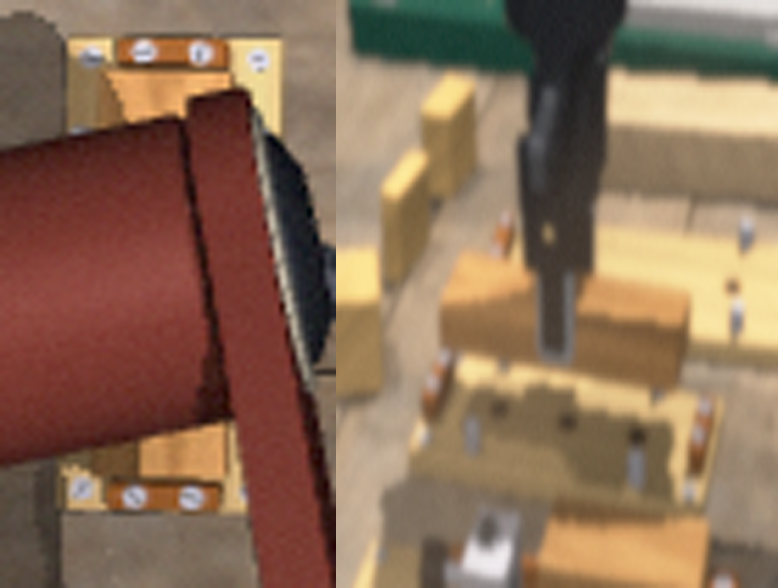

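The thin blank hangs level and aligned between the battens, so I lower it.

Call:
move_arm([
  [0.14,0.03,0.8,0,0,0,-1],
  [0,0,0.8,0,0,0,-1],
  [0,0,0.6,0,0,0,-1],
  [0,0,0.5,0,0,0,-1],
  [0,0,0.3,0,0,0,-1],
  [0,0,0,0,0,0,-1],
  [0,0,0,0,0,0,-1],
])

```text
time: 16.05
tool_pos: [0.5285, 0.1843, 0.037]
tool_rot: [-0.0, 0.009, 1.0, -0.0]
contact_force: [-0.7, 0.5, -0.4]
gripper_width: 0.566
grasp_force: 64.1
```

Call:
move_arm([
  [0,0,0.15,0,0,0,-1],
  [0,0,0,0,0,0,-1],
  [0,0,0,0,0,0,-1],
])

```text
time: 16.3
tool_pos: [0.5286, 0.1844, 0.036]
tool_rot: [0.0, 0.009, 1.0, 0.0]
contact_force: [0.5, -0.0, -0.3]
gripper_width: 0.569
grasp_force: 64.1
```

Call:
move_arm([
  [0,0,0.1,0,0,0,-1],
  [0,0,0,0,0,0,-1],
  [0,0,0,0,0,0,-1],
])

```text
time: 16.55
tool_pos: [0.5286, 0.1844, 0.0359]
tool_rot: [-0.0, 0.009, 1.0, -0.0]
contact_force: [-4.0, -1.4, 6.1]
gripper_width: 0.568
grasp_force: 64.8
```

Call:
move_arm([
  [0,0,0,0,0,0,1],
  [0,0,0,0,0,0,1],
  [0,0,0,0,0,0,1],
  [0,0,0,0,0,0,1],
  [0,0,0,0,0,0,1],
  [0,0,0,0,0,0,1],
  [0,0,-1,0,0,0,1],
  [0,0,-2,0,0,0,1],
  [0,0,-4,0,0,0,1],
  [0,0,-2,0,0,0,1],
  [0,0,0,0,0,0,1],
  [0,0,0,0,0,0,1],
])

```text
time: 17.55
tool_pos: [0.5299, 0.1847, 0.1275]
tool_rot: [0.002, 0.009, 1.0, 0.001]
contact_force: [-0.2, 0.2, 0.8]
gripper_width: 1.002
grasp_force: 0.0
```

Run:
```python
from h import *
plan((.495,-.105,.125,94.2),(.495,-.105,.035,94.2))
f=manip.grab_frame("top");np.savez("top4.npz",**f)
P=lambda c:(c.reshape(-1,2)-1.5)/4
H=cv2.cvtColor(cv2.resize(f["img"],None,fx=4,fy=4,interpolation=cv2.INTER_CUBIC),cv2.COLOR_BGR2HSV)
m=cv2.inRange(H,(8,60,135),(30,255,255));m[:780]=0;m[1180:]=0;m[:,:1620]=0;m[:,1820:]=0
c=max(cv2.findContours(m,cv2.RETR_EXTERNAL,cv2.CHAIN_APPROX_NONE)[0],key=cv2.contourArea)
print(rect(f,P(c),.034))
cv2.imwrite("pics/p6.png",cv2.convertScaleAbs(cv2.resize(f["img"][180:300,260:460],None,fx=4,fy=4,interpolation=cv2.INTER_CUBIC),alpha=1.3))
```

```text
t 17.55 at [0.5299 0.1847 0.1275] F [-0.2  0.2  0.8] w 1.002 g 0.0
 turn deg [ 0.05  0.26 -5.2 ]  shift cm [  5.6  -28.63   0.25]
 turn deg [0. 0. 0.]  shift cm [0. 0. 9.]
(array([ 495. , -106.6]), array([ 64.5, 190.9]), 4.5)
```

View pics/p6.png

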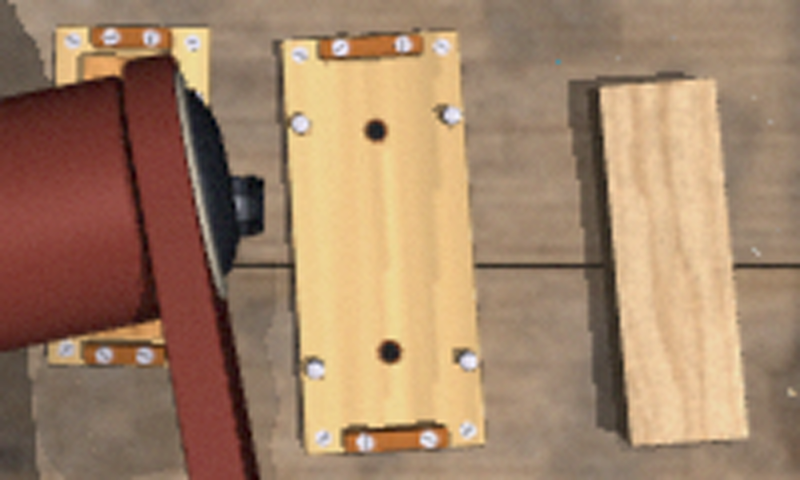

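The long blank lies alone and clean on the bench, and the thin blank is in its nest. Next I fetch the long blank.

Call:
move_arm([
  [0,0,0,0,0,-5.2,1],
  [0.62,-3.18,0,0,0,0,1],
  [0.62,-3.18,0,0,0,0,1],
  [0.62,-3.18,0,0,0,0,1],
  [0.62,-3.18,0,0,0,0,1],
  [0.62,-3.18,0,0,0,0,1],
  [0.62,-3.18,0,0,0,0,1],
  [0.62,-3.18,0,0,0,0,1],
  [0.62,-3.18,0,0,0,0,1],
  [0.62,-3.18,0,0,0,0,1],
  [0,0,2,0,0,0,1],
  [0,0,2,0,0,0,1],
  [0,0,1.5,0,0,0,1],
  [0,0,0,0,0,0,1],
  [0,0,0,0,0,0,1],
  [0,0,0,0,0,0,1],
])

```text
time: 18.93
tool_pos: [0.4937, -0.105, 0.0697]
tool_rot: [-0.0, -0.037, 0.999, 0.0]
contact_force: [0.0, -0.2, 0.1]
gripper_width: 0.995
grasp_force: 0.0
```

Run:
```python
from h import *
plan((.495,-.1055,.03,94.2))
```

```text
t 18.93 at [ 0.4937 -0.105   0.0697] F [ 0.  -0.2  0.1] w 0.995 g 0.0
 turn deg [ 0.02 -0.03  0.01]  shift cm [-0.13 -0.06  3.97]
```

Call:
move_arm([
  [-0.13,-0.06,1.5,0,0,0,1],
  [0,0,1.5,0,0,0,1],
  [0,0,0.9,0,0,0,1],
  [0,0,0,0,0,0,1],
  [0,0,0,0,0,0,1],
  [0,0,0,0,0,0,-1],
  [0,0,0,0,0,0,-1],
  [0,0,0,0,0,0,-1],
  [0,0,0,0,0,0,-1],
  [0,0,0,0,0,0,-1],
  [0,0,0,0,0,0,-1],
  [0,0,0,0,0,0,-1],
  [0,0,0,0,0,0,-1],
])

```text
time: 20.02
tool_pos: [0.4965, -0.1061, 0.0325]
tool_rot: [0.001, -0.037, 0.999, -0.0]
contact_force: [-0.3, 0.6, 6.5]
gripper_width: 0.71
grasp_force: 67.7
```

Call:
move_arm([
  [0,0,-1,0,0,0,-1],
  [0,0,-2,0,0,0,-1],
  [0,0,-2.5,0,0,0,-1],
  [0,0,-2,0,0,1.1,-1],
  [0,0,0,0,0,0,-1],
  [0,0,0,0,0,0,-1],
  [0,0,0,0,0,0,-1],
])

```text
time: 20.6
tool_pos: [0.4941, -0.1053, 0.1044]
tool_rot: [-0.001, -0.027, 1.0, 0.0]
contact_force: [-0.6, -0.9, -1.9]
gripper_width: 0.708
grasp_force: 66.8
```

Run:
```python
from h import *
plan((.504,.0467,.10,93.1))
g=manip.grab_frame("side");cv2.imwrite("pics/p7.png",cv2.resize(g["img"][80:240,300:480],None,fx=3.5,fy=3.5,interpolation=cv2.INTER_CUBIC))
```

```text
t 20.6 at [ 0.4941 -0.1053  0.1044] F [-0.6 -0.9 -1.9] w 0.708 g 66.8
 turn deg [ 0.05 -0.12  0.02]  shift cm [-1.81 15.12  0.44]
```

View pics/p7.png

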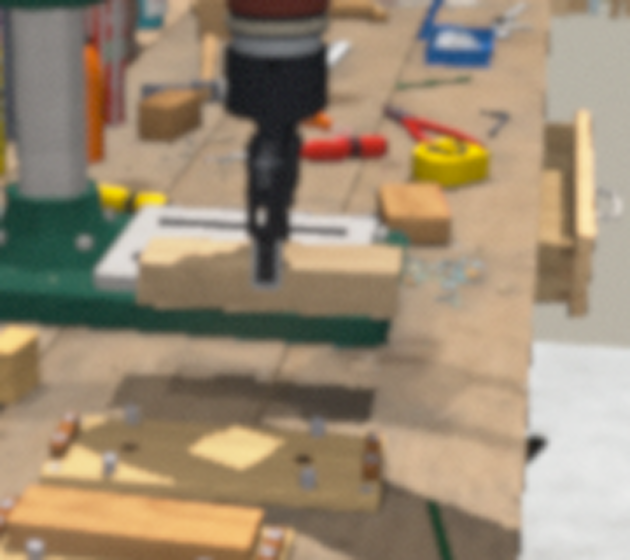

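The long blank hangs level in the grip. I carry it to its nest.

Call:
move_arm([
  [-0.392,3.024,0,0,0,0,-1],
  [-0.392,3.024,0,0,0,0,-1],
  [-0.392,3.024,0,0,0,0,-1],
  [-0.392,3.024,0,0,0,0,-1],
  [-0.392,3.024,0,0,0,0,-1],
  [0,0,1.5,0,0,0,-1],
  [0,0,1.5,0,0,0,-1],
  [0,0,0,0,0,0,-1],
  [0,0,0,0,0,0,-1],
  [0,0,0,0,0,0,-1],
])

```text
time: 21.48
tool_pos: [0.5061, 0.0462, 0.0753]
tool_rot: [-0.001, -0.027, 1.0, 0.0]
contact_force: [0.4, -0.7, -0.7]
gripper_width: 0.708
grasp_force: 66.7
```

Run:
```python
from h import *
plan((.5053,.0466,.0455,93.1))
f=manip.grab_frame("top");g=manip.grab_frame("side")
c=cv2.convertScaleAbs(cv2.resize(f["img"][180:300,325:395],None,fx=4.6,fy=4.6,interpolation=cv2.INTER_CUBIC),alpha=1.3)
d=cv2.resize(g["img"][130:250,290:420],None,fx=3.5,fy=4.6,interpolation=cv2.INTER_CUBIC)
cv2.imwrite("pics/p8.png",np.hstack([c,d]))
```

```text
t 21.48 at [0.5061 0.0462 0.0753] F [ 0.4 -0.7 -0.7] w 0.708 g 66.7
 turn deg [ 0.01 -0.08 -0.02]  shift cm [0.08 0.05 2.98]
```

View pics/p8.png

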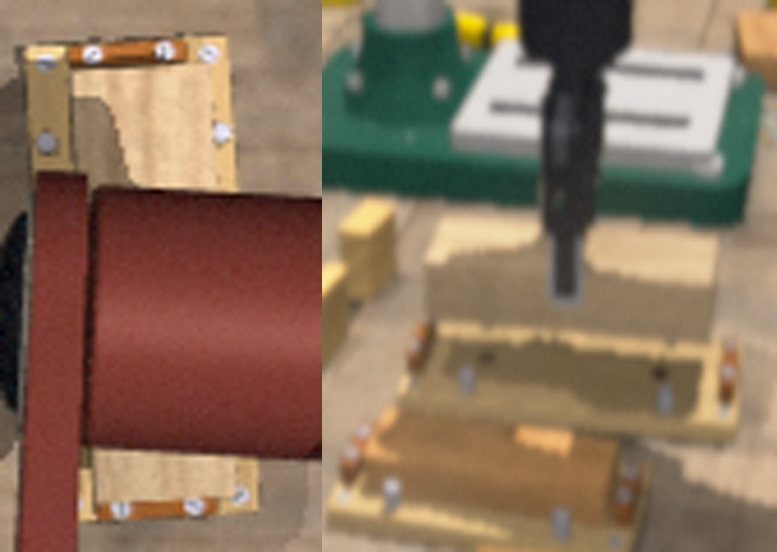

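The long blank is aligned over its nest, between battens and pins, so I lower it.

Call:
move_arm([
  [0.08,0.05,0.8,0,0,0,-1],
  [0,0,0.8,0,0,0,-1],
  [0,0,0.6,0,0,0,-1],
  [0,0,0.4,0,0,0,-1],
  [0,0,0.3,0,0,0,-1],
  [0,0,0,0,0,0,-1],
  [0,0,0,0,0,0,-1],
])

```text
time: 22.17
tool_pos: [0.5056, 0.0468, 0.0465]
tool_rot: [-0.0, -0.027, 1.0, 0.0]
contact_force: [-1.2, 0.3, -0.6]
gripper_width: 0.708
grasp_force: 66.8
```

Call:
move_arm([
  [0,0,0.15,0,0,0,-1],
  [0,0,0,0,0,0,-1],
  [0,0,0,0,0,0,-1],
])

```text
time: 22.42
tool_pos: [0.5059, 0.0468, 0.0455]
tool_rot: [0.0, -0.027, 1.0, -0.0]
contact_force: [0.9, -0.3, -0.8]
gripper_width: 0.707
grasp_force: 66.8
```

Call:
move_arm([
  [0,0,0.1,0,0,0,-1],
  [0,0,0,0,0,0,-1],
  [0,0,0,0,0,0,-1],
])

```text
time: 22.67
tool_pos: [0.5059, 0.0468, 0.0445]
tool_rot: [0.0, -0.027, 1.0, -0.0]
contact_force: [-0.3, 0.7, -1.8]
gripper_width: 0.708
grasp_force: 66.8
```

Call:
move_arm([
  [0,0,0.08,0,0,0,-1],
  [0,0,0,0,0,0,-1],
  [0,0,0,0,0,0,-1],
])

```text
time: 22.92
tool_pos: [0.506, 0.0469, 0.0445]
tool_rot: [-0.0, -0.027, 1.0, -0.0]
contact_force: [-4.0, 0.4, 5.5]
gripper_width: 0.712
grasp_force: 67.5
```

Call:
move_arm([
  [0,0,0,0,0,0,1],
  [0,0,0,0,0,0,1],
  [0,0,0,0,0,0,1],
  [0,0,0,0,0,0,1],
  [0,0,0,0,0,0,1],
  [0,0,-1,0,0,0,1],
  [0,0,-2,0,0,0,1],
  [0,0,-4,0,0,0,1],
  [0,0,-2,0,0,0,1],
  [0,0,0,0,0,6.5,1],
  [0,0,0,0,0,6.4,1],
  [0,0,0,0,0,0,1],
])

```text
time: 23.92
tool_pos: [0.5063, 0.0468, 0.1351]
tool_rot: [0.001, 0.086, 0.996, 0.0]
contact_force: [-0.0, 1.1, -0.1]
gripper_width: 1.0
grasp_force: 0.0
```

Run:
```python
from h import *
plan((.6846,.0439,.12,80.2),(.6846,.0439,.033,80.2))
```

```text
t 23.92 at [0.5063 0.0468 0.1351] F [-0.   1.1 -0.1] w 1.0 g 0.0
 turn deg [ 0.01  0.13 -0.1 ]  shift cm [-17.62   2.75   1.51]
 turn deg [0. 0. 0.]  shift cm [0.  0.  8.7]
```

Call:
move_arm([
  [-2.937,0.458,0,0,0,0,1],
  [-2.937,0.458,0,0,0,0,1],
  [-2.937,0.458,0,0,0,0,1],
  [-2.937,0.458,0,0,0,0,1],
  [-2.937,0.458,0,0,0,0,1],
  [-2.937,0.458,0,0,0,0,1],
  [0,0,2.2,0,0,0,1],
  [0,0,2.2,0,0,0,1],
  [0,0,0,0,0,0,1],
  [0,0,0,0,0,0,1],
  [0,0,0,0,0,0,1],
])

```text
time: 24.83
tool_pos: [0.6841, 0.0439, 0.0903]
tool_rot: [0.0, 0.085, 0.996, 0.0]
contact_force: [0.4, -0.4, -0.2]
gripper_width: 0.999
grasp_force: 0.0
```

Run:
```python
from h import *
plan((.6846,.0439,.033,80.2))
f=manip.grab_frame("top");g=manip.grab_frame("side")
c=cv2.convertScaleAbs(cv2.resize(f["img"][130:300,200:420],None,fx=2.4,fy=2.4,interpolation=cv2.INTER_CUBIC),alpha=1.3)
d=cv2.resize(g["img"][120:240,250:340],None,fx=2.9,fy=3.4,interpolation=cv2.INTER_CUBIC)
cv2.imwrite("pics/p9.png",np.hstack([c,d]))
```

```text
t 24.83 at [0.6841 0.0439 0.0903] F [ 0.4 -0.4 -0.2] w 0.999 g 0.0
 turn deg [0.   0.03 0.07]  shift cm [-0.05  0.    5.73]
```

View pics/p9.png

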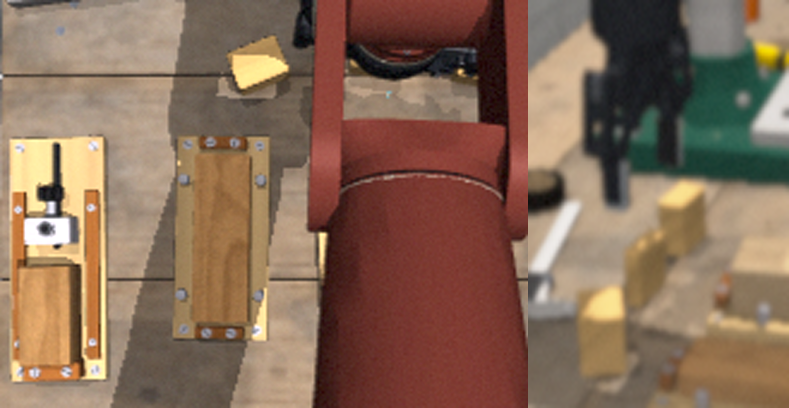

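Thin blank and short block sit well, and the gripper straddles the middle packer. I go down and grip.

Call:
move_arm([
  [-0.05,0,1.5,0,0,0,1],
  [0,0,2,0,0,0,1],
  [0,0,1.5,0,0,0,1],
  [0,0,0.8,0,0,0,1],
  [0,0,0,0,0,0,1],
  [0,0,0,0,0,0,1],
  [0,0,0,0,0,0,-1],
  [0,0,0,0,0,0,-1],
  [0,0,0,0,0,0,-1],
  [0,0,0,0,0,0,-1],
  [0,0,0,0,0,0,-1],
  [0,0,0,0,0,0,-1],
  [0,0,0,0,0,0,-1],
  [0,0,0,0,0,0,-1],
  [0,0,0,0,0,0,-1],
  [0,0,0,0,0,0,-1],
])

```text
time: 26.27
tool_pos: [0.6856, 0.0438, 0.033]
tool_rot: [0.001, 0.085, 0.996, 0.0]
contact_force: [0.1, -0.1, 5.8]
gripper_width: 0.551
grasp_force: 62.8
```

Call:
move_arm([
  [0,0,-1,0,0,0,-1],
  [0,0,-2,0,0,0,-1],
  [0,0,-3,0,0,0,-1],
  [0,0,-3,0,0,0,-1],
  [0,0,-2,0,0,-5.5,-1],
  [0,0,0,0,0,-5.4,-1],
  [0,0,0,0,0,0,-1],
  [0,0,0,0,0,0,-1],
  [0,0,0,0,0,0,-1],
])

```text
time: 27.02
tool_pos: [0.6834, 0.0439, 0.1398]
tool_rot: [-0.002, -0.009, 1.0, 0.0]
contact_force: [-0.7, -0.4, -0.5]
gripper_width: 0.548
grasp_force: 62.3
```

Run:
```python
from h import *
plan((.514,.336,.135,91.1))
f=manip.grab_frame("top");np.savez("top5.npz",**f);g=manip.grab_frame("side")
c=cv2.convertScaleAbs(cv2.resize(f["img"][200:300,195:255],None,fx=6,fy=6,interpolation=cv2.INTER_CUBIC),alpha=1.4)
d=cv2.resize(g["img"][100:240,220:350],None,fx=3.2,fy=600/140,interpolation=cv2.INTER_CUBIC)
cv2.imwrite("pics/p10.png",np.hstack([c,d]))
```

```text
t 27.02 at [0.6834 0.0439 0.1398] F [-0.7 -0.4 -0.5] w 0.548 g 62.3
 turn deg [ 0.01 -0.18 -0.12]  shift cm [16.37 29.53  0.48]
```

View pics/p10.png

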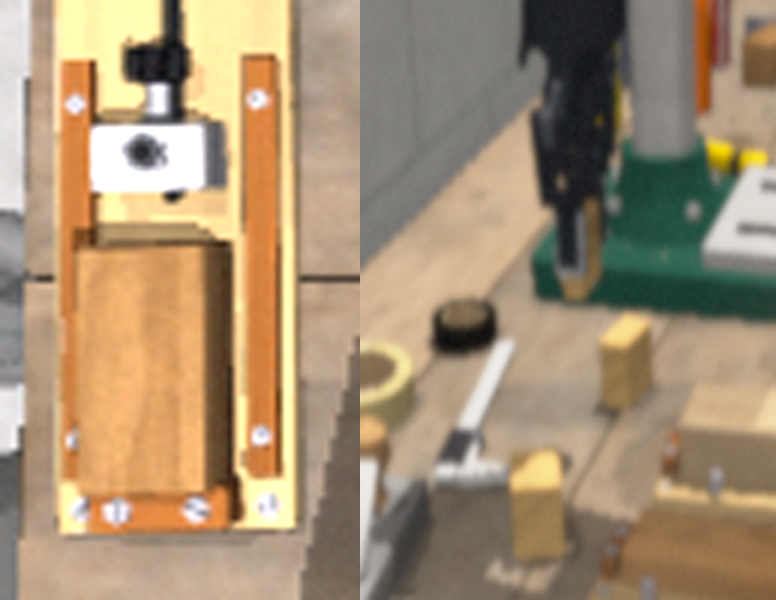

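The gap is open, with the block edge at row ≈240.4 and the stop at ≈231.3, so about 18.7 mm. That takes packer 16, which hangs upright in the grip.

Call:
move_arm([
  [1.63,2.95,0,0,0,0,-1],
  [1.63,2.95,0,0,0,0,-1],
  [1.63,2.95,0,0,0,0,-1],
  [1.63,2.95,0,0,0,0,-1],
  [1.63,2.95,0,0,0,0,-1],
  [1.63,2.95,0,0,0,0,-1],
  [1.63,2.95,0,0,0,0,-1],
  [1.63,2.95,0,0,0,0,-1],
  [1.63,2.95,0,0,0,0,-1],
  [1.63,2.95,0,0,0,0,-1],
  [0,0,2,0,0,0,-1],
  [0,0,1.5,0,0,0,-1],
  [0,0,0,0,0,0,-1],
  [0,0,0,0,0,0,-1],
  [0,0,0,0,0,0,-1],
  [0,0,0,0,0,0,-1],
])

```text
time: 28.45
tool_pos: [0.5168, 0.3356, 0.1077]
tool_rot: [0.001, -0.009, 1.0, 0.0]
contact_force: [0.2, -0.1, -0.2]
gripper_width: 0.547
grasp_force: 62.3
```

Run:
```python
from h import *
f5=dict(np.load("top5.npz"));print(cast(f5,[(218,240.4)],.057),cast(f5,[(218,231.3)],.048),cast(f5,[(195+78/6-.4,262),(195+206/6-.4,262)],.057))
plan((.5145,.3357,.046,91.1))
```

```text
[[0.50440566 0.33508001]] [[0.52307966 0.33786132]] [[0.4597498  0.35606547]
 [0.45984553 0.31151102]]
t 28.45 at [0.5168 0.3356 0.1077] F [ 0.2 -0.1 -0.2] w 0.547 g 62.3
 turn deg [ 0.04  0.09 -0.06]  shift cm [0.23 0.01 6.17]
```

Call:
move_arm([
  [0.21,0,1.3,0,0,0,-1],
  [0,0,0,0,0,0,-1],
  [0,0,0,0,0,0,-1],
  [0,0,0,0,0,0,-1],
])

```text
time: 28.78
tool_pos: [0.5137, 0.3354, 0.0932]
tool_rot: [-0.0, -0.009, 1.0, -0.0]
contact_force: [-0.3, -0.7, 0.1]
gripper_width: 0.55
grasp_force: 62.3
```

Run:
```python
from h import *
plan((.5147,.3357,.046,91.1))
f=manip.grab_frame("top");g=manip.grab_frame("side")
c=cv2.convertScaleAbs(cv2.resize(f["img"][200:300,195:255],None,fx=6,fy=6,interpolation=cv2.INTER_CUBIC),alpha=1.4)
d=cv2.resize(g["img"][190:300,250:400],None,fx=2.8,fy=600/110,interpolation=cv2.INTER_CUBIC)
cv2.imwrite("pics/p11.png",np.hstack([c,d]))
```

```text
t 28.78 at [0.5137 0.3354 0.0932] F [-0.3 -0.7  0.1] w 0.55 g 62.3
 turn deg [-0.01 -0.03 -0.02]  shift cm [-0.11  0.03  4.72]
```

View pics/p11.png

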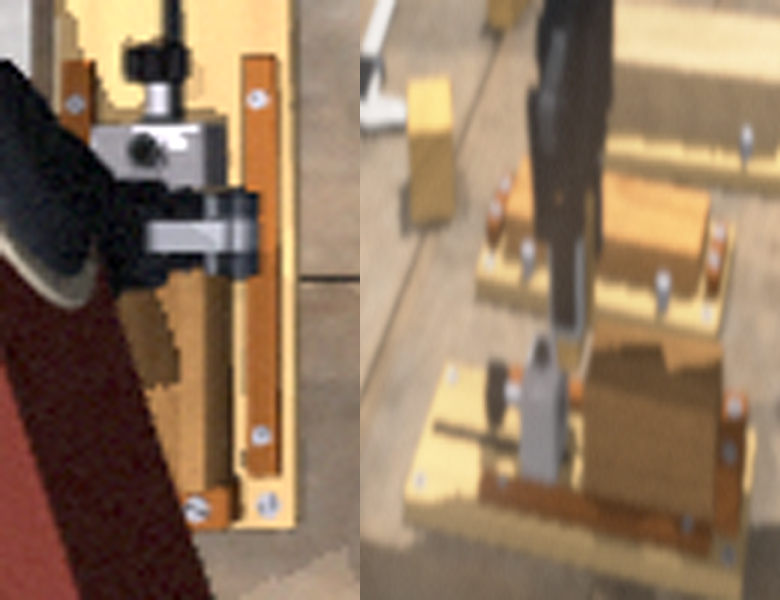

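The packer hangs centred between block and stop. I nudge it 1 mm and lower in small steps, watching the force.

Call:
move_arm([
  [-0.1,0,0,0,0,0,-1],
  [0,0,0.2,0,0,0,-1],
  [0,0,0.2,0,0,0,-1],
  [0,0,0.2,0,0,0,-1],
  [0,0,0.2,0,0,0,-1],
  [0,0,0.2,0,0,0,-1],
  [0,0,0,0,0,0,-1],
  [0,0,0,0,0,0,-1],
])

```text
time: 29.55
tool_pos: [0.5146, 0.3356, 0.0832]
tool_rot: [-0.0, -0.01, 1.0, -0.0]
contact_force: [0.6, 0.9, -0.5]
gripper_width: 0.549
grasp_force: 62.3
```

Call:
move_arm([
  [0,0,0.3,0,0,0,-1],
  [0,0,0.3,0,0,0,-1],
  [0,0,0.3,0,0,0,-1],
  [0,0,0,0,0,0,-1],
  [0,0,0,0,0,0,-1],
])

```text
time: 29.97
tool_pos: [0.5146, 0.3355, 0.074]
tool_rot: [-0.0, -0.01, 1.0, -0.0]
contact_force: [0.2, -0.4, -0.9]
gripper_width: 0.548
grasp_force: 62.3
```

Call:
move_arm([
  [0,0,0.3,0,0,0,-1],
  [0,0,0.3,0,0,0,-1],
  [0,0,0.3,0,0,0,-1],
  [0,0,0.3,0,0,0,-1],
  [0,0,0.3,0,0,0,-1],
  [0,0,0.3,0,0,0,-1],
  [0,0,0.3,0,0,0,-1],
  [0,0,0,0,0,0,-1],
  [0,0,0,0,0,0,-1],
])

```text
time: 30.72
tool_pos: [0.5146, 0.3355, 0.0532]
tool_rot: [-0.0, -0.01, 1.0, -0.0]
contact_force: [0.2, -0.1, -0.1]
gripper_width: 0.55
grasp_force: 62.3
```

Call:
move_arm([
  [0,0,0.3,0,0,0,-1],
  [0,0,0.3,0,0,0,-1],
  [0,0,0.1,0,0,0,-1],
  [0,0,0,0,0,0,-1],
  [0,0,0,0,0,0,-1],
])

```text
time: 31.13
tool_pos: [0.5147, 0.3356, 0.0463]
tool_rot: [-0.0, -0.01, 1.0, -0.0]
contact_force: [0.9, 0.4, -0.7]
gripper_width: 0.549
grasp_force: 62.3
```

Call:
move_arm([
  [0,0,0.15,0,0,0,-1],
  [0,0,0,0,0,0,-1],
  [0,0,0,0,0,0,-1],
])

```text
time: 31.38
tool_pos: [0.5149, 0.3356, 0.0451]
tool_rot: [0.0, -0.01, 1.0, 0.0]
contact_force: [0.2, -0.1, -0.7]
gripper_width: 0.55
grasp_force: 62.5
```

Call:
move_arm([
  [0,0,0,0,0,0,0.5],
  [0,0,0,0,0,0,0.5],
  [0,0,0,0,0,0,0.5],
  [0,0,0,0,0,0,0.5],
  [0,0,0,0,0,0,0.5],
  [0,0,-0.5,0,0,0,0.5],
  [0,0,-2,0,0,0,0.5],
  [0,0,-3,0,0,0,0.5],
  [0,0,-4,0,0,0,0.5],
  [0,0,-4,0,0,0,1],
  [3,-3,-2,0,0,0,1],
  [0,-4,0,0,0,0,1],
  [0,-4,0,0,0,0,1],
  [0,-4,0,0,0,0,1],
  [0,-4,0,0,0,0,1],
  [0,-4,0,0,0,0,1],
  [0,-4,0,0,0,0,1],
  [0,-4,0,0,0,0,1],
  [0,-4,0,0,0,0,1],
  [0,0,0,0,0,0,1],
])

```text
time: 33.05
tool_pos: [0.4949, -0.0172, 0.1986]
tool_rot: [0.001, -0.006, 1.0, -0.002]
contact_force: [0.4, -0.6, 0.8]
gripper_width: 1.0
grasp_force: 0.0
```

Call:
move_arm([
  [0,-4,0,0,0,0,1],
  [0,-4,0,0,0,0,1],
  [0,-4,0,0,0,0,1],
  [0,0,0,0,0,0,1],
  [0,0,0,0,0,0,1],
  [0,0,0,0,0,0,1],
])

```text
time: 33.55
tool_pos: [0.4971, -0.131, 0.1979]
tool_rot: [-0.0, -0.009, 1.0, 0.0]
contact_force: [-0.2, 0.3, -0.2]
gripper_width: 0.997
grasp_force: 0.0
```

Run:
```python
from h import *
f=manip.grab_frame("top");g=manip.grab_frame("side");np.savez("top6.npz",**f)
c=cv2.convertScaleAbs(cv2.resize(f["img"][180:300,200:390],None,fx=3.0,fy=3.0,interpolation=cv2.INTER_CUBIC),alpha=1.4)
d=cv2.resize(g["img"][230:300,260:400],None,fx=570/140,fy=3.4,interpolation=cv2.INTER_CUBIC)
cv2.imwrite("pics/p12.png",np.vstack([c,d]))
```

```text
(no output)
```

View pics/p12.png

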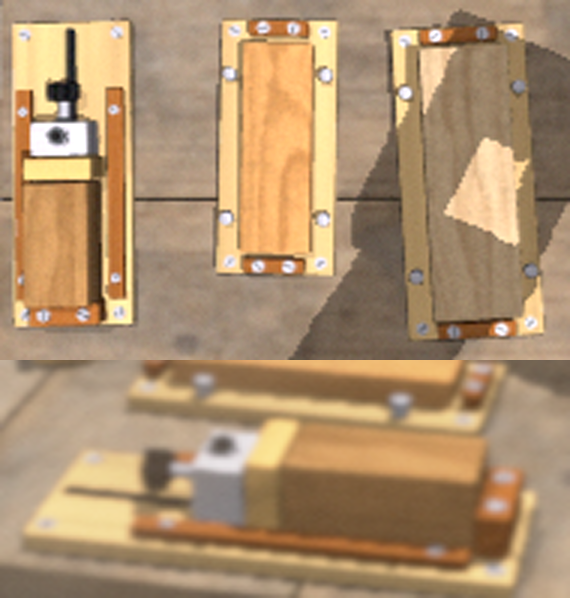

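Everything is seated: the packer stands square between block and stop (row ≈236), and the thin and long blanks lie between pins and battens. I do a quick numeric check on the two blanks, then hand in.

Run:
```python
from h import *
f=dict(np.load("top6.npz"))
P=lambda *p:[(200+x/3-.33,180+y/3-.33) for x,y in p]
a=rect(f,P((243,40),(313,42),(310,253),(240,251)),.032);b=rect(f,P((420,47),(502,41),(520,313),(437,320)),.046);print(a,b)
ok=np.hypot(*(a[0]-[528.7,184.4]))<6 and np.hypot(*(b[0]-[504,46.7]))<6
print(ok, manip.job_done() if ok else "")
```

```text
(array([529.2, 183.5]), array([ 50.4, 150.9]), -0.7) (array([506. ,  46.8]), array([ 57.8, 190.8]), 3.4)
the job is handed in; nothing more can be done
True None
```

The job is handed in at about 34 s of the 99 s allowed. The last picture shows the long and thin blanks in their nests, about 2 mm and 1 mm off centre, the short block against the fence, and packer_16 standing in the roughly 19 mm gap; no verdict came back.

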